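# Eject a bottle and hold it on the touch mixer

### The job

Push the ejector slide of the stand fully home so that the small bottle is pushed out of its covered bay, and let the slide spring back. Then take the bottle, keep it upright, set its foot in the mixer's sprung cup and press the cup down with it about 8 mm, until the bright sleeve under the cup has just gone down into the collar, never to the bottom stop. Keep it at that depth for at least two seconds and finish while still holding the bottle pressed there; do not knock the other bottles and glassware about.

Things in the scene. Friction and masses are not known exactly. Their poses are not given: they have to be found in the camera images.
- indicator: White round bottle with orange screw cap, 36 mm diameter, 76 mm tall, about 0.08 kg. Origin: centre of its underside, z up. Starts upright in the stand's covered bay; once ejected it stands on the tray, to be gripped from above across the stand's x axis round its straight body (about 40 mm above its underside; the shoulder narrows above; keep the lowest 15 mm free for the cup).
- ejector_stand: Fixed stand, 66 mm (x) by 190 mm (y), floor 8 mm thick; origin under the bay, z up. Roofed clear bay, 53 mm wide, y -30 to +22 mm, top 100 mm up, holds the bottle at y = 0 behind a light sprung ball. Its mouth looks to +y; there an open tray (rails at x = +-23 mm, top 13 mm up; end stop at y = 90 mm) takes the bottle, which ends at about y = 60 mm, its underside 8 mm up.
- ejector (a joint): Travel of the sprung ejector slide, m: 0 at rest, 0.060 fully home (hard stop). It moves along the stand's +y and pushes the bottle ahead of it; the spring needs about 2 N at first, 5.5 N fully home, and returns the slide by itself when let go.
- push_face (a point): The point to push towards the stand's +y: on the outer (-y) face of the slide's upright grey push plate, 40 mm wide (x), 8 mm thick, from 12 to 104 mm above the worktop; the point is 78 mm above the worktop, at rest 95 mm from the stand's origin. Moves with the slide.
- mixer: Fixed white touch mixer, 130 mm (x) by 120 mm (y), 58 mm high, with a collar on top (80 mm diameter, its top 66 mm above the worktop). Origin centre of its underside, z up. The sprung cup stands on its axis. Behind the work (farther from the robot) stands a large fixed water bath, under 0.36 m high: keep clear of it or pass above.
- cup_floor (a point): Centre of the inner floor of the mixer's black cup, where the bottle's foot rests; 81 mm above the worktop when up, moves down with the cup. Inside, the cup is 13 mm deep, 41 mm diameter at the floor, 47 mm at the mouth; outside 60 mm; rim 94 mm up. Below the cup a bright sleeve shows 8 mm above the collar when the cup is up.
- mixer_cup (a joint): How far the mixer's cup is pressed straight down, m: 0 up, 0.014 at the bottom stop; 0.008 is the wanted depth, where the bright sleeve has just gone into the collar. Spring about 600 N/m with 3 N preload: some 8 N at 8 mm.
- redcap_bottle: Bystander: white bottle with red cap, 48 mm diameter, 111 mm tall; origin under its centre.
- reagent_bottle: Bystander: clear bottle with blue cap, 56 mm diameter, 106 mm tall; origin under its centre.
- petri_dish: Bystander: flat round dish, 57 mm diameter, 15 mm high; origin under its centre.
- beaker: Bystander: beaker, 71 mm diameter, 93 mm tall; origin under its centre.
Mind the look-alikes: they are no part of the job. What is shaped like the indicator but purple or yellow is not meant.

How it is judged (in metres and radians):
On the way, in this order (a step that is already met when the one before it is completed fails the run):
1. the ejector slide is pressed fully home (within 5 mm) and has pushed the bottle out of the bay onto the tray (value of joint ejector above 0.055 m and y of indicator in the frame of ejector_stand above 0.05 m and angle between indicator's own z axis and vertical below 0.2 rad), for 0.1 s.
2. the slide has sprung back (within 10 mm) and the bottle is lifted in the gripper, more than 40 mm above the worktop (value of joint ejector below 0.01 m and height (world z) of indicator above 0.04 m and contact force between the fingers and indicator above 1 N), for 0.1 s.
3. the gripped bottle, seated upright in the cup, keeps the cup pressed 5.5 to 10.5 mm down for two seconds (value of joint mixer_cup between 0.0055 and 0.0105 m and horizontal distance between indicator and cup_floor below 0.006 m and z of indicator in the frame of cup_floor between -0.004 and 0.004 m and angle between indicator's own z axis and vertical below 0.12 rad and contact force between the fingers and indicator above 1 N and contact force between indicator and mixer_cup above 2 N and contact force between each of the arm, the fingers and mixer_cup below 0.5 N), for 2 s.
At the end, for the whole second after the job is handed in: Bottle still gripped and at rest, upright (7 deg) in the cup (6 mm of centre, 4 mm of its floor); cup 5.5-10.5 mm down, pressed (over 2 N) by the bottle alone, robot not touching the cup; slide back within 10 mm of rest; bystanders within 40 mm of their starts (all of step 3 and linear speed of indicator below 0.02 m/s and value of joint ejector below 0.01 m and distance of each of redcap_bottle, reagent_bottle, petri_dish, beaker from where it was at the start of the episode below 0.04 m); the arm keeps its last pose, push and grip.
It fails at once if the cup is pressed to its bottom stop (more than 13 mm) (value of joint mixer_cup above 0.013 m).
It fails at once if the bottle is tipped by more than 35 degrees (angle between indicator's own z axis and vertical above 0.6 rad).
It fails at once if a bystander bottle, dish or beaker is moved by more than 40 mm (distance of any of redcap_bottle, reagent_bottle, petri_dish, beaker from where it was at the start of the episode above 0.04 m).
It also fails if it takes over 70 s, if anything falls off the work surface, if the arm or the gripper's body presses on something with over 40 N, if the wrist force passes 120 N, or if a joint passes its speed limit or range.

### The arm

A 6-joint arm with a two-finger parallel gripper is mounted at the origin on a cart in front of the work surface, level with it; the furniture and walls round the work are solid. World frame = base frame: x ahead of the robot, y to its left, z up, the work surface at z = 0. Lengths are in mm, angles in rad, forces in N, time in s.
With the tool pointing down it reaches from about 325 to 775 mm from the base axis. Payload 5.5 kg.
Tool frame: the origin (TCP) lies on the centre line of the jaws, within the pads' length; the fingertips stand 22 mm ahead of it and the grasp point (between the pads) lies 3 mm ahead of it; y points along the fingers, x is the direction in which the jaws open and shut, and the axes are right-handed (so a half turn about y gives the same grasp; the last joint's range is limited). The gripper opens to 85 mm and grips with 20 to 120 N. Pads are 22 mm wide; open, the fingers measure 114 mm over their backs; the gripper's body (76 mm by 85 mm) begins 54 mm behind the grasp point. The pads swing forward as they close: fully open they stand 13 mm farther back than shut.
Start: joints at [1.235, 0.091, 1.231, -0, 1.82, -0.057], TCP at [165.125, 576.845, 253.275] pointing down, gripper open.
Joint ranges: [-2.87, 2.87], [-0.86, 2.18], [0.17, 2.46], [-1.51, 4.65], [0.06, 2.69], [-2.65, 2.65]. Speed limits (rad/s): [2.57, 2.57, 3.01, 3.14, 3.14, 3.14].

### API

Orientations are given as a rotation vector (axis times angle).
In Python, from rig import robot gives the robot as it stands.
- The arm moves only by the tool servo_tool, never from a script. Its argument "moves" is a list of rows, each an object with "xyz": the shift along the tool's x, y, z in mm, a list of three; "twist": the turn, a rotation vector about the tool's x, y, z in degrees, a list of three. A call has 1 to 20 rows; each row is the pose to reach, as a shift and turn from the pose measured when the call began, along the tool's axes at that moment; what a row does not reach only later rows make up. A row lasts 1/10 s, in which the tool goes at most 50 mm and 8.59 degrees, less where a joint would pass 70% of its speed; a pose out of reach is approached as far as the arm can. A call with a gripper value outside its range is refused whole. "fingers" is the finger opening in mm, from 0 to 85.4, set as the call begins (left out, the last holds). The fingers move at their own pace and stop on an object; "newtons" is the grip in N (left out, the last holds). Time passes only in rows, so rows that repeat a pose let the fingers close. It gives the time, the measured TCP pose, the force and the opening at its end, in the units of the state.
- robot.read_state(): the state, without advancing time (a new reading comes with each control period).
- robot.camera(name): name is "side" or "top" or "wrist"; returns the picture (420x560x3 uint8, blue, green, red); there is no depth.
- robot.camera_info(name): a dict with "intrinsics" (3x3 intrinsics, pixels), "pose" (4x4, takes a point from camera to world coordinates). Camera axes: x right, y down, z forward; pixel columns grow to the right and rows downward; lengths in mm; the calibration is good to about 2 mm. A picture is of the moment at which its call begins: read the wrist's pose just before it. camera_info takes no time and is no camera call; for the wrist camera it gives the pose at the moment of the call.
- robot.job_done(): hands the job in, once; it reports no verdict.
The state is a dict: "t": time; "joints": joint angles; "joint_velocities": joint speeds; "joint_torque": joint torques, N m; "position": TCP position; "orientation": TCP orientation; "ft_force": force on the tool from outside, world axes, zero at the start; "torque": the same for the moment, N m; "grip_width": finger opening in mm.
Only numpy, scipy, OpenCV 4.12 (cv2) and the standard library are available. Lean on these libraries where they do the work, as an engineer would, in place of code of your own. Each camera call takes 0.05 s, during which the arm holds its last target. There are 200 camera calls.

## Working session

There is one attempt and no reset: what is moved stays moved. The work goes in short steps, Python scripts to look and compute and a tool call to move; the robot and the scene stay as the last step left them, time stands still between calls to the robot, and variables do not carry over. Pictures are saved under pics/ and viewed, about 8 in all and at most 12, crops included, and the job is handed in when it is done.

Besides the shell and the picture viewer there is one more tool, called after "Request:" as name(argument=value, ...), one argument or row to a line, values as JSON. servo_tool: Moves the arm, as the interface text tells. Its arguments: {"type":"object","properties":{"moves":{"type":"array","items":{"type":"object","properties":{"xyz":{"type":"array","items":{"type":"number"}},"twist":{"type":"array","items":{"type":"number"}}}}},"fingers":{"type":"number"},"newtons":{"type":"number"}},"required":["moves"]}

```bash
ls; mkdir -p pics
python3 - <<'E'
from rig import robot
import cv2,numpy as np
for n in ("top","side"):
    cv2.imwrite(f"pics/{n}0.png",robot.camera(n))
    i=robot.camera_info(n);print(n,np.round(i["intrinsics"],1).tolist(),np.round(i["pose"],3).tolist())
s=robot.read_state();print(s["t"],s["position"],s["orientation"],s["ft_force"],s["grip_width"])
E
```

```text
pics
top [[398.6, 0.0, 279.3], [0.0, 398.6, 211.0], [0.0, 0.0, 1.0]] [[-0.026, -0.989, 0.146, 429.29], [-1.0, 0.028, 0.014, 232.257], [-0.018, -0.145, -0.989, 977.704], [0.0, 0.0, 0.0, 1.0]]
side [[498.0, 0.0, 280.1], [0.0, 498.0, 200.9], [0.0, 0.0, 1.0]] [[-0.873, -0.203, 0.444, -13.249], [-0.488, 0.399, -0.777, 1222.243], [-0.019, -0.894, -0.447, 657.756], [0.0, 0.0, 0.0, 1.0]]
0.1 [165.04866501 576.63116071 252.24267153] [-1.32929549 -1.00032886  1.0028071 ] [ 0.47025172  0.47614066 -0.671184  ] 85.45984484738459
```

View pics/top0.png

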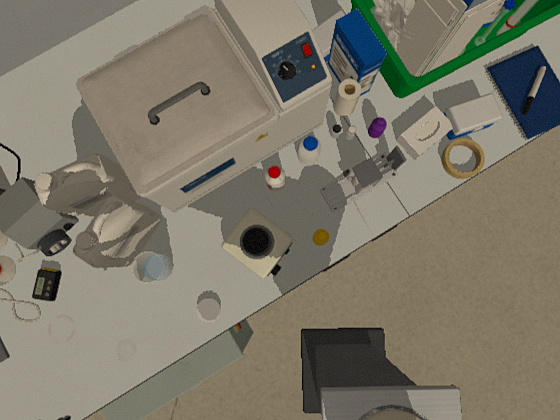

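View pics/side0.png

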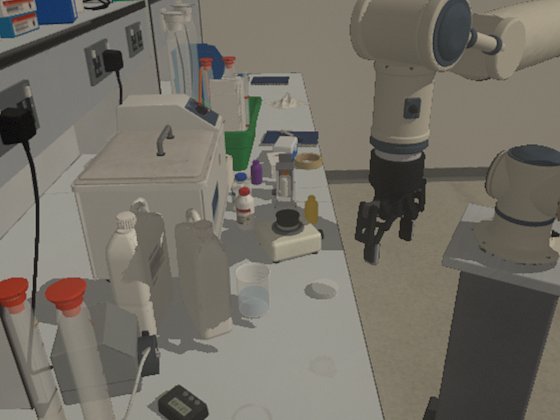

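Top view: the mixer cup is near (257,241). The stand runs from its push plate at about (398,160) to its tray end at about (330,195). I'll enlarge the stand area.

```bash
cat > h.py <<'E'
from rig import robot
import cv2,numpy as np
from scipy.spatial.transform import Rotation as R
def ray(n,uv,z,info=None):
    i=info or robot.camera_info(n);K,P=np.array(i["intrinsics"]),np.array(i["pose"])
    d=P[:3,:3]@np.linalg.solve(K,[uv[0],uv[1],1]);o=P[:3,3]
    return o+d*(z-o[2])/d[2]
def proj(n,p,info=None):
    i=info or robot.camera_info(n);K,P=np.array(i["intrinsics"]),np.array(i["pose"])
    q=K@(P[:3,:3].T@(np.array(p)-P[:3,3]));return q[:2]/q[2]
E
python3 - <<'E'
from h import *
im=cv2.imread("pics/top0.png")
c=im[130:280,220:420];cv2.imwrite("pics/top0c.png",cv2.resize(c,None,fx=4,fy=4,interpolation=cv2.INTER_CUBIC))
print(R.from_rotvec(robot.read_state()["orientation"]).as_matrix().round(3))
# dark cup blob
m=(im[200:280,225:290].max(2)<60).astype(np.uint8)
n,l,s,ce=cv2.connectedComponentsWithStats(m);print(s,ce+[225,200])
E
```

```text
[[ 0.275 -0.001 -0.961]
 [ 0.961 -0.002  0.275]
 [-0.002 -1.     0.   ]]
[[   0    0   65   80 4321]
 [  15   25   33   31  798]
 [  64   46    1    1    1]
 [  58   48    6    7   16]
 [  46   64   10   12   64]] [[256.72460079 238.82527193]
 [256.38095238 240.50501253]
 [289.         246.        ]
 [286.3125     251.125     ]
 [275.484375   269.515625  ]]
```

View pics/top0c.png

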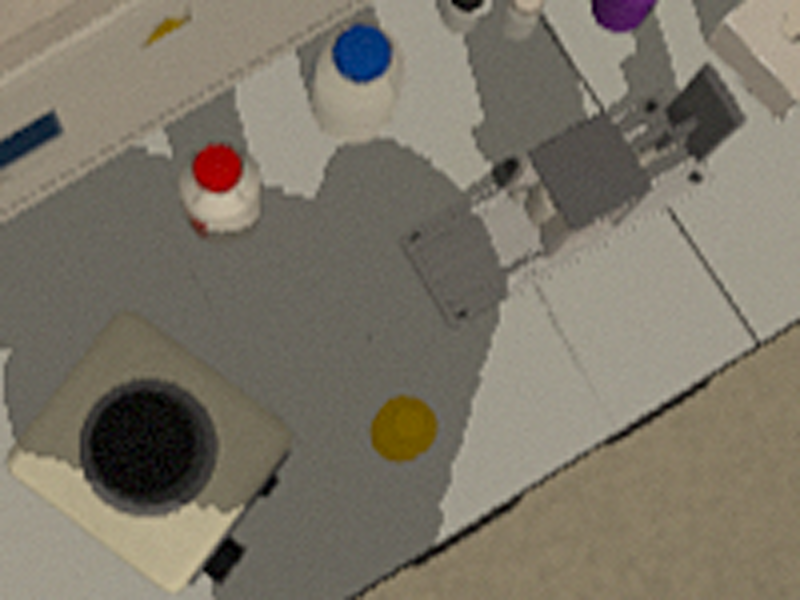

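Run:
```python
from h import *
def f(p,z): return ray("top",(p[0]/4+220-.375,p[1]/4+130-.375),z).round(1)
print("roof",*[f(p,100) for p in((528,153),(606,112),(650,185),(573,232))])
r=np.mean([f(p,100) for p in((528,153),(606,112),(650,185),(573,232))],0)
pl=[f(p,104) for p in((708,65),(745,118))];print("plate top outer",pl,np.mean(pl,0))
t=[f(p,10) for p in((403,240),(455,327))];print("tray end",t,np.mean(t,0))
d=np.mean(t,0)-np.mean(pl,0);print("roofc",r,"dir",np.degrees(np.arctan2(d[1],d[0])),np.linalg.norm(d[:2]))
print("cup rim",ray("top",(256.5,240.5),94),"cup dark interior c",f((143,442),94))
print("red",f((218,167),111),"blue",f((362,53),106),"yellow",f((405,427),76))
```

```text
roof [652.1  78.9 100. ] [674.6  33.8 100. ] [631.6  11.7 100. ] [606.   56.2 100. ]
plate top outer [array([699. , -24.3, 104. ]), array([667.6, -42.8, 104. ])] [683.3  -33.55 104.  ]
tray end [array([622.2, 143. ,  10. ]), array([567.1, 113.4,  10. ])] [594.65 128.2   10.  ]
roofc [641.075  45.15  100.   ] dir 118.72573778085712 184.45022363770659
cup rim [494.63971508 296.83194103  94.        ] cup dark interior c [495.5 299.3  94. ]
red [646.5 253.6 111. ] blue [711.5 170.6 106. ] yellow [501.4 152.3  76. ]
```

```bash
cat >> h.py <<'E'
def row(p,yaw):
    s=robot.read_state();A=R.from_rotvec(s["orientation"]);c,n=np.cos(np.radians(yaw)),np.sin(np.radians(yaw))
    T=R.from_matrix(np.array([[c,0,-n],[n,0,c],[0,-1,0]]))
    print("t",round(s["t"],2),"pos",s["position"].round(1),"F",s["ft_force"].round(1),"w",round(s["grip_width"],1))
    print("xyz",A.inv().apply(np.array(p)-s["position"]).round(1),"twist",(A.inv()*T).as_rotvec(degrees=True).round(1))
E
python3 - <<'E'
from h import *
def f(p,z): return ray("top",(p[0]/4+220-.375,p[1]/4+130-.375),z).round(1)
print("purple",f((622,5),76),"box corners",f((710,40),0),f((780,115),0),f((710,40),40),f((780,115),40))
row((702,-65,230),28.7)
E
```

```text
purple [745.6  15.2  76. ] box corners [747.4 -57.2   0. ] [697.2 -97.6   0. ] [734.4 -45.3  40. ] [686.3 -84.1  40. ]
t 0.1 pos [165.  576.6 252.2] F [ 0.5  0.5 -0.7] w 85.5
xyz [-469.1   23.  -692.8] twist [ 0.  45.3 -0.1]
```

Request:
servo_tool(
  moves=[
    {"xyz": [-235,0,-345],"twist": [0,23,0]},
    {"xyz": [-235,0,-345],"twist": [0,23,0]},
    {"xyz": [-235,0,-345],"twist": [0,23,0]},
    {"xyz": [-235,0,-345],"twist": [0,23,0]},
    {"xyz": [-235,0,-345],"twist": [0,23,0]},
    {"xyz": [-235,0,-345],"twist": [0,23,0]},
    {"xyz": [-235,0,-345],"twist": [0,23,0]},
    {"xyz": [-469,23,-692],"twist": [0,45.3,0]},
    {"xyz": [-469,23,-692],"twist": [0,45.3,0]},
    {"xyz": [-469,23,-692],"twist": [0,45.3,0]},
    {"xyz": [-469,23,-692],"twist": [0,45.3,0]},
    {"xyz": [-469,23,-692],"twist": [0,45.3,0]},
    {"xyz": [-469,23,-692],"twist": [0,45.3,0]},
    {"xyz": [-469,23,-692],"twist": [0,45.3,0]},
    {"xyz": [-469,23,-692],"twist": [0,45.3,0]},
    {"xyz": [-469,23,-692],"twist": [0,45.3,0]},
    {"xyz": [-469,23,-692],"twist": [0,45.3,0]},
    {"xyz": [-469,23,-692],"twist": [0,45.3,0]},
    {"xyz": [-469,23,-692],"twist": [0,45.3,0]},
    {"xyz": [-469,23,-692],"twist": [0,45.3,0]},
  ],
  fingers=0,
  newtons=40,
)

```text
t: 2.1
position: [700.9, -63.8, 230.2]
orientation: [-1.536, -0.393, 0.395]
ft_force: [0.3, 0.2, -0.6]
grip_width: -0.2
```

Run:
```python
from h import *
row((698,-59,150),28.7)
i=robot.camera_info("wrist");print(np.round(i["pose"],3).tolist(),np.round(i["intrinsics"],1).tolist())
w=robot.camera("wrist");cv2.imwrite("pics/w1.png",w)
for p in ((685.2,-34.8,104),(639.5,48.5,100),(594,128,10)): print(p,proj("wrist",p,i))
```

```text
t 2.1 pos [700.9 -63.8 230.2] F [ 0.3  0.2 -0.6] w -0.2
xyz [-0.1 80.2  5.7] twist [ 0.   0.1 -0.1]
[[0.876, 0.461, 0.14, 664.278], [0.482, -0.837, -0.26, 1.379], [-0.003, 0.295, -0.955, 351.112], [0.0, 0.0, 0.0, 1.0]] [[338.2, 0.0, 275.4], [0.0, 338.2, 209.6], [0.0, 0.0, 1.0]]
(685.2, -34.8, 104) [277.44906028 164.74316627]
(639.5, 48.5, 100) [277.87923077  21.18780987]
(594, 128, 10) [275.80764543 -75.78440408]
```

View pics/w1.png

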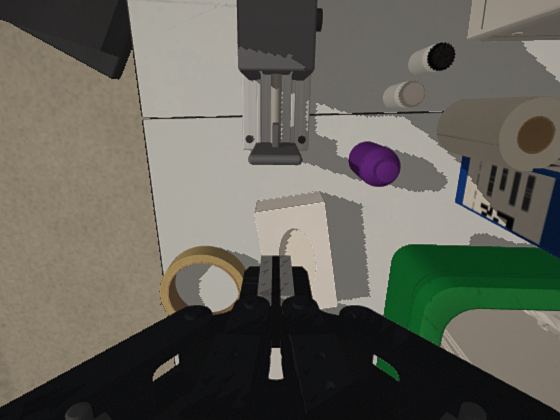

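Wrist view: the push plate is centred at u≈275, matching the predicted 277, with its outer top edge at v≈160. The purple bottle (375,163) and the white box (v>195) are both clear of the line. I'll descend behind the plate.

Request:
servo_tool(
  moves=[
    {"xyz": [0,45,5]},
    {"xyz": [0,90,5]},
    {"xyz": [0,120,5]},
    {"xyz": [0,140,5]},
    {"xyz": [0,140,5]},
    {"xyz": [0,140,5]},
  ],
)

```text
$.moves[0]: bad value
```

Request:
servo_tool(
  moves=[
    {"xyz": [0,0,5]},
    {"xyz": [0,0,10]},
    {"xyz": [0,0,15]},
    {"xyz": [0,0,19]},
    {"xyz": [0,0,23]},
    {"xyz": [0,0,27]},
    {"xyz": [0,0,31]},
    {"xyz": [0,0,35]},
    {"xyz": [0,0,39]},
    {"xyz": [0,0,43]},
    {"xyz": [0,0,47]},
    {"xyz": [0,0,50]},
    {"xyz": [0,0,53]},
    {"xyz": [0,0,56]},
    {"xyz": [0,0,59]},
    {"xyz": [0,0,61]},
    {"xyz": [0,0,63]},
    {"xyz": [0,0,65]},
    {"xyz": [0,0,66]},
    {"xyz": [0,0,66]},
  ],
)

```text
$.moves[0]: bad value
```

Each row needs an explicit twist.

Request:
servo_tool(
  moves=[
    {"xyz": [0,45,5],"twist": [0,0,0]},
    {"xyz": [0,90,5],"twist": [0,0,0]},
    {"xyz": [0,120,5],"twist": [0,0,0]},
    {"xyz": [0,140,5],"twist": [0,0,0]},
    {"xyz": [0,140,5],"twist": [0,0,0]},
    {"xyz": [0,140,5],"twist": [0,0,0]},
  ],
)

```text
t: 2.75
position: [698.4, -58.3, 92.2]
orientation: [-1.536, -0.396, 0.395]
ft_force: [0.6, 1.0, 0.9]
grip_width: 0.3
```

Request:
servo_tool(
  moves=[
    {"xyz": [0,0,5],"twist": [0,0,0]},
    {"xyz": [0,0,10],"twist": [0,0,0]},
    {"xyz": [0,0,15],"twist": [0,0,0]},
    {"xyz": [0,0,19],"twist": [0,0,0]},
    {"xyz": [0,0,23],"twist": [0,0,0]},
    {"xyz": [0,0,27],"twist": [0,0,0]},
    {"xyz": [0,0,31],"twist": [0,0,0]},
    {"xyz": [0,0,35],"twist": [0,0,0]},
    {"xyz": [0,0,39],"twist": [0,0,0]},
    {"xyz": [0,0,43],"twist": [0,0,0]},
    {"xyz": [0,0,47],"twist": [0,0,0]},
    {"xyz": [0,0,50],"twist": [0,0,0]},
    {"xyz": [0,0,53],"twist": [0,0,0]},
    {"xyz": [0,0,56],"twist": [0,0,0]},
    {"xyz": [0,0,59],"twist": [0,0,0]},
    {"xyz": [0,0,61],"twist": [0,0,0]},
    {"xyz": [0,0,63],"twist": [0,0,0]},
    {"xyz": [0,0,65],"twist": [0,0,0]},
    {"xyz": [0,0,66],"twist": [0,0,0]},
    {"xyz": [0,0,66],"twist": [0,0,0]},
  ],
)

```text
t: 4.75
position: [666.9, -0.4, 92.3]
orientation: [-1.537, -0.397, 0.394]
ft_force: [5.1, -2.9, 3.4]
grip_width: -0.1
```

Request:
servo_tool(
  moves=[
    {"xyz": [0,0,2],"twist": [0,0,0]},
    {"xyz": [0,0,4],"twist": [0,0,0]},
    {"xyz": [0,0,6],"twist": [0,0,0]},
    {"xyz": [0,0,7],"twist": [0,0,0]},
    {"xyz": [0,0,7],"twist": [0,0,0]},
  ],
)

```text
t: 5.25
position: [663.7, 5.6, 92.4]
orientation: [-1.538, -0.397, 0.393]
ft_force: [4.4, -4.3, 3.1]
grip_width: -0.3
```

Run:
```python
from h import *
row((698,-59,150),28.7)
w=robot.camera("wrist");cv2.imwrite("pics/w2.png",w)
i=robot.camera_info("wrist")
for y in(60,55,50): print(proj("wrist",np.array([639.5,48.5,84])+y*np.array([-.48,.877,0]),i))
```

```text
t 5.25 pos [663.7   5.6  92.4] F [ 4.4 -4.3  3.1] w -0.3
xyz [ -1.  -57.4 -73.4] twist [0.2 0.2 0.1]
[277.74615866  -2.81572853]
[277.65702887  14.0415518 ]
[277.57018698  30.46611797]
```

View pics/w2.png

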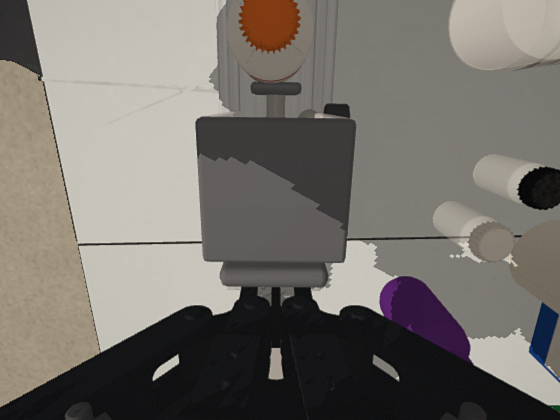

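The bottle (orange cap at (270,20)) is out at y≈53 mm, and the slide isn't at its stop yet. I'll keep pushing.

Request:
servo_tool(
  moves=[
    {"xyz": [0,0,2],"twist": [0,0,0]},
    {"xyz": [0,0,3],"twist": [0,0,0]},
    {"xyz": [0,0,4],"twist": [0,0,0]},
    {"xyz": [0,0,5],"twist": [0,0,0]},
    {"xyz": [0,0,5],"twist": [0,0,0]},
  ],
)

```text
t: 5.8
position: [662.0, 8.7, 92.4]
orientation: [-1.541, -0.398, 0.391]
ft_force: [7.0, -7.4, 1.9]
grip_width: -0.1
```

Request:
servo_tool(
  moves=[
    {"xyz": [0,0,3],"twist": [0,0,0]},
    {"xyz": [0,0,4],"twist": [0,0,0]},
    {"xyz": [0,0,4],"twist": [0,0,0]},
    {"xyz": [0,0,4],"twist": [0,0,0]},
  ],
)

```text
t: 6.2
position: [661.9, 8.8, 92.6]
orientation: [-1.548, -0.399, 0.387]
ft_force: [11.9, -13.2, -0.9]
grip_width: -0.1
```

Hard stop confirmed: the force rises with no further motion. I'll back off, raise, and move above the tray.

Request:
servo_tool(
  moves=[
    {"xyz": [0,0,-15],"twist": [0,0,0]},
    {"xyz": [0,0,-30],"twist": [0,0,0]},
    {"xyz": [0,0,-45],"twist": [0,0,0]},
    {"xyz": [0,0,-60],"twist": [0,0,0]},
    {"xyz": [0,0,-75],"twist": [0,0,0]},
    {"xyz": [0,-5,-78],"twist": [0,0,0]},
    {"xyz": [0,-40,-78],"twist": [0,0,0]},
    {"xyz": [0,-80,-78],"twist": [0,0,0]},
    {"xyz": [0,-115,-78],"twist": [0,0,0]},
    {"xyz": [0,-115,-30],"twist": [0,0,0]},
    {"xyz": [0,-115,10],"twist": [0,0,0]},
    {"xyz": [0,-115,50],"twist": [0,0,0]},
    {"xyz": [0,-115,70],"twist": [0,0,0]},
    {"xyz": [0,-115,70],"twist": [0,0,0]},
    {"xyz": [0,-115,70],"twist": [0,0,0]},
  ],
)

```text
t: 7.7
position: [627.2, 71.3, 206.8]
orientation: [-1.548, -0.4, 0.387]
ft_force: [0.1, -0.1, -0.8]
grip_width: -0.0
```

Run:
```python
from h import *
row((611,101,200),28.7)
i=robot.camera_info("wrist");w=robot.camera("wrist");cv2.imwrite("pics/w3.png",w)
h=cv2.cvtColor(w,cv2.COLOR_BGR2HSV);m=cv2.inRange(h,(5,150,90),(20,255,255))
n,l,s,ce=cv2.connectedComponentsWithStats(m);k=1+np.argmax(s[1:,4]);print(s[k],ce[k])
p=ray("wrist",ce[k],84,i);print("cap",p)
d=p[:2]-[639.5,48.5];print("stand x,y",d@[.877,.481],d@[-.481,.877])
print(proj("wrist",(685.2,-34.8,104),i))
```

```text
t 7.7 pos [627.2  71.3 206.8] F [ 0.1 -0.1 -0.8] w -0.0
xyz [-0.   6.3 33.9] twist [0.8 0.  0.2]
[258 150  29  28 583] [271.65008576 163.53859348]
cap [608.54114899  98.5115307   84.        ]
stand x,y -3.095366073224689 58.75131975974278
[275.93514833 357.40642147]
```

View pics/w3.png

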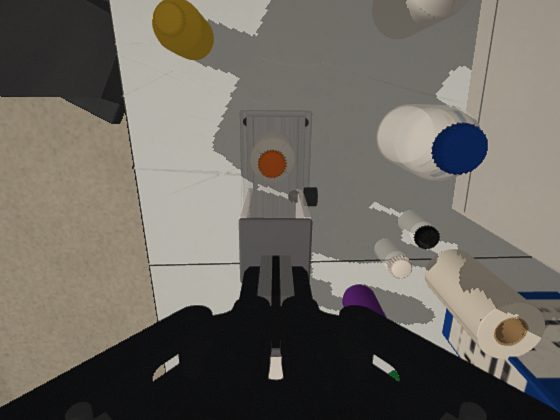

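The slide is back and the bottle stands upright in the tray at (271,163), which gives (608.5, 98.5). The next script works out the descent.

Run:
```python
from h import *
row((607,101,135),28.7);row((607,101,54),28.7)
```

```text
t 7.75 pos [627.5  70.7 206.6] F [-1.  -0.6 -0.7] w 0.2
xyz [-3.7 71.  37.5] twist [ 0.8 -0.1  0.2]
t 7.75 pos [627.5  70.7 206.6] F [-1.  -0.6 -0.7] w 0.2
xyz [ -4.  152.   38.6] twist [ 0.8 -0.1  0.2]
```

Request:
servo_tool(
  moves=[
    {"xyz": [-3.5,0,37],"twist": [0.8,0,0.2]},
    {"xyz": [-3.5,0,37],"twist": [0.8,0,0.2]},
    {"xyz": [-3.5,20,37],"twist": [0.8,0,0.2]},
    {"xyz": [-3.5,40,37],"twist": [0.8,0,0.2]},
    {"xyz": [-3.5,40,37],"twist": [0.8,0,0.2]},
    {"xyz": [-3.5,40,37],"twist": [0.8,0,0.2]},
    {"xyz": [-3.7,60,37.5],"twist": [0.8,0,0.2]},
    {"xyz": [-3.7,80,37.5],"twist": [0.8,0,0.2]},
    {"xyz": [-3.8,100,38],"twist": [0.8,0,0.2]},
    {"xyz": [-3.9,120,38],"twist": [0.8,0,0.2]},
    {"xyz": [-4,135,38.5],"twist": [0.8,0,0.2]},
    {"xyz": [-4,145,38.5],"twist": [0.8,0,0.2]},
    {"xyz": [-4,152,38.5],"twist": [0.8,0,0.2]},
    {"xyz": [-4,152,38.5],"twist": [0.8,0,0.2]},
    {"xyz": [-4,152,38.5],"twist": [0.8,0,0.2]},
  ],
  fingers=62,
)

```text
t: 9.25
position: [607.5, 100.9, 54.9]
orientation: [-1.536, -0.393, 0.39]
ft_force: [0.3, -0.6, 0.3]
grip_width: 62.0
```

Run:
```python
from h import *
row((607,101,54),28.7)
w=robot.camera("wrist");s=robot.camera("side")[140:230,210:345]
cv2.imwrite("pics/w4.png",np.vstack([w[:,:],cv2.resize(s,(560,373))])[::1][140:740])
```

```text
t 9.25 pos [607.5 100.9  54.9] F [ 0.3 -0.6  0.3] w 62.0
xyz [-0.4  0.9  0.3] twist [ 0.1 -0.1  0.1]
```

View pics/w4.png

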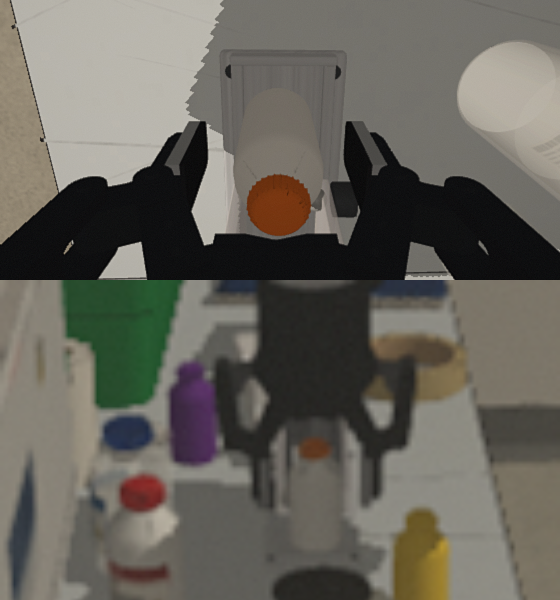

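The fingers straddle the bottle, whose cap is at (278,205), centred between the pads. Closing and lifting.

Request:
servo_tool(
  moves=[
    {"xyz": [0,0,0],"twist": [0,0,0]},
    {"xyz": [0,0,0],"twist": [0,0,0]},
    {"xyz": [0,0,0],"twist": [0,0,0]},
    {"xyz": [0,0,0],"twist": [0,0,0]},
    {"xyz": [0,0,0],"twist": [0,0,0]},
    {"xyz": [0,0,0],"twist": [0,0,0]},
    {"xyz": [0,0,0],"twist": [0,0,0]},
    {"xyz": [0,0,0],"twist": [0,0,0]},
    {"xyz": [0,0,0],"twist": [0,0,0]},
    {"xyz": [0,0,0],"twist": [0,0,0]},
  ],
  fingers=20,
  newtons=50,
)

```text
t: 10.35
position: [608.4, 101.1, 56.4]
orientation: [-1.536, -0.396, 0.388]
ft_force: [0.1, 0.1, 6.2]
grip_width: 33.3
```

Request:
servo_tool(
  moves=[
    {"xyz": [0,-5,0],"twist": [0,0,0]},
    {"xyz": [0,-20,0],"twist": [0,0,0]},
    {"xyz": [0,-45,0],"twist": [0,0,0]},
    {"xyz": [0,-80,0],"twist": [0,0,0]},
    {"xyz": [0,-115,0],"twist": [0,0,0]},
    {"xyz": [0,-145,0],"twist": [0,0,0]},
    {"xyz": [0,-150,0],"twist": [0,0,0]},
    {"xyz": [0,-150,0],"twist": [0,0,0]},
    {"xyz": [0,-150,0],"twist": [0,0,0]},
  ],
)

```text
t: 11.25
position: [607.0, 101.0, 204.4]
orientation: [-1.535, -0.393, 0.391]
ft_force: [-0.4, 0.9, -1.7]
grip_width: 33.8
```

Run:
```python
from h import *
row((495.2,298,205),28.7)
```

```text
t 11.25 pos [607.  101.  204.4] F [-0.4  0.9 -1.7] w 33.8
xyz [ -3.7  -0.8 226.5] twist [ 0.  -0.1  0.1]
```

Request:
servo_tool(
  moves=[
    {"xyz": [-1,0,40],"twist": [0,0,0]},
    {"xyz": [-1,0,80],"twist": [0,0,0]},
    {"xyz": [-2,0,120],"twist": [0,0,0]},
    {"xyz": [-3,0,160],"twist": [0,0,0]},
    {"xyz": [-3,0,195],"twist": [0,0,0]},
    {"xyz": [-3.7,0,215],"twist": [0,0,0]},
    {"xyz": [-3.7,0,226],"twist": [0,0,0]},
    {"xyz": [-3.7,0,226],"twist": [0,0,0]},
    {"xyz": [-3.7,0,226],"twist": [0,0,0]},
    {"xyz": [-3.7,0,226],"twist": [0,0,0]},
  ],
)

```text
t: 12.25
position: [496.1, 296.4, 203.7]
orientation: [-1.536, -0.391, 0.39]
ft_force: [-0.1, -0.4, -1.0]
grip_width: 33.5
```

Run:
```python
from h import *
row((495.2,298,205),28.7)
w=robot.camera("wrist");i=robot.camera_info("wrist");cv2.imwrite("pics/w5w.png",w)
S=robot.camera("side");cv2.imwrite("pics/s5.png",S)
s=S[90:270,215:375]
cv2.imwrite("pics/w5.png",np.hstack([cv2.resize(w[:,120:440],(400,525)),cv2.resize(s,(400,450))] if 0 else [cv2.resize(w[:,120:440],(400,525)),cv2.copyMakeBorder(cv2.resize(s,(400,450)),0,75,0,0,0)]))
h=cv2.cvtColor(w,cv2.COLOR_BGR2HSV);m=cv2.inRange(h,(5,150,90),(20,255,255))
n,l,st,ce=cv2.connectedComponentsWithStats(m);k=1+np.argmax(st[1:,4]);print(st[k],ce[k])
p=ray("wrist",ce[k],156+76,i);print("cap",p)
print("cup proj side rim",proj("side",(495.2,298,94)),"bottle foot expected",proj("side",(p[0],p[1],156)))
```

```text
t 12.25 pos [496.1 296.4 203.7] F [-0.1 -0.4 -1. ] w 33.5
xyz [-0.  -1.3  1.8] twist [ 0.1 -0.1  0. ]
[ 243  312   64   60 2977] [274.28585825 341.61135371]
cap [494.46307558 296.71042067 232.        ]
cup proj side rim [287.38430012 214.34701105] bottle foot expected [287.5949149  190.87223404]
```

View pics/w5.png

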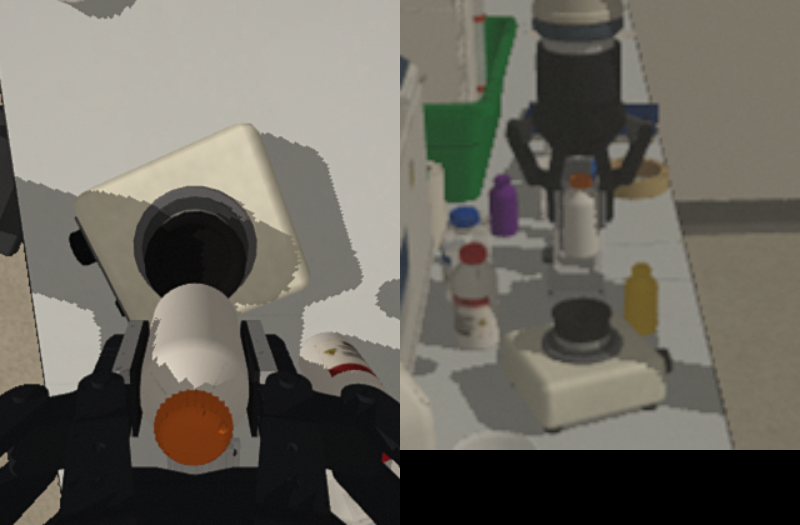

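Wrist view: the bottle is upright, with the cap at (274,342) and the cup just beyond it. Side view: the foot hangs over the cup. I'll refine the cup centre from the top and wrist images.

Run:
```python
from h import *
im=cv2.imread("pics/top0.png")
for th in(25,32,40,50):
    m=(cv2.GaussianBlur(im,(3,3),0)[215:265,235:280].max(2)<th).astype(np.uint8)
    m=cv2.morphologyEx(m,cv2.MORPH_OPEN,np.ones((3,3)))
    n,l,s,ce=cv2.connectedComponentsWithStats(m);k=1+np.argmax(s[1:,4])
    b=s[k];u=(235+b[0]+(b[2]-1)/2,215+b[1]+(b[3]-1)/2);print(th,b,u,ray("top",u,94).round(1))
w=cv2.imread("pics/w5w.png");i=robot.camera_info("wrist")
print(w[195,225:330,:].max(1).tolist());print(w[145:230,276].max(1).tolist())
for z,r in((94,30),(94,23.5),(66,40)):
    for d in((1,0),(-1,0),(0,1)):
        x=np.array([.877,.481])*d[0]+np.array([-.481,.877])*d[1]
        print(z,r,d,proj("wrist",(495+r*x[0],298.3+r*x[1],z),i).round(1))
```

```text
25 [  8  13  26  26 525] (np.float64(255.5), np.float64(240.5)) [494.7 299.1  94. ]
32 [  8  13  26  27 566] (np.float64(255.5), np.float64(241.0)) [493.6 299.1  94. ]
40 [  7  12  29  28 619] (np.float64(256.0), np.float64(240.5)) [494.7 297.9  94. ]
50 [  7  12  30  29 692] (np.float64(256.5), np.float64(241.0)) [493.5 296.9  94. ]
[134, 128, 55, 50, 54, 52, 54, 54, 52, 31, 31, 31, 30, 18, 11, 12, 11, 12, 14, 17, 12, 11, 10, 12, 14, 11, 10, 11, 12, 13, 15, 14, 13, 15, 10, 15, 11, 12, 15, 13, 12, 16, 10, 13, 11, 13, 14, 12, 13, 13, 13, 13, 13, 15, 15, 14, 9, 14, 17, 21, 17, 19, 17, 17, 19, 20, 20, 20, 18, 19, 18, 19, 19, 19, 21, 21, 19, 18, 20, 20, 19, 22, 21, 20, 17, 20, 20, 16, 18, 26, 31, 31, 32, 35, 55, 54, 55, 54, 52, 56, 96, 135, 133, 130, 131]
[203, 206, 208, 177, 88, 86, 91, 89, 90, 91, 89, 90, 58, 51, 50, 52, 52, 52, 52, 52, 49, 51, 79, 92, 39, 9, 17, 19, 19, 18, 18, 20, 16, 15, 15, 12, 14, 15, 13, 12, 15, 18, 20, 20, 18, 17, 12, 12, 15, 13, 13, 11, 10, 15, 12, 11, 11, 12, 15, 13, 12, 14, 14, 14, 14, 13, 13, 13, 12, 14, 9, 14, 12, 12, 11, 12, 13, 13, 14, 12, 11, 54, 132, 138, 137]
94 30 (1, 0) [318.5 211.4]
94 30 (-1, 0) [234.7 211.6]
94 30 (0, 1) [276.5 170. ]
94 23.5 (1, 0) [309.4 211.4]
94 23.5 (-1, 0) [243.8 211.5]
94 23.5 (0, 1) [276.5 179.2]
66 40 (1, 0) [326.8 200.8]
66 40 (-1, 0) [226.2 201. ]
66 40 (0, 1) [276.4 150.2]
```

Run:
```python
from h import *
i=robot.camera_info("wrist");w=cv2.imread("pics/w5w.png");x=np.array([.877,.481]);y=np.array([-.481,.877])
tcp=robot.read_state()["position"]
col=[(u,next(v for v in range(200,300) if w[v,u].max()>75)) for u in range(262,292,3)];print(col)
e=ray("wrist",(276,225.5),155.5,i)[:2];c=e-18*y
g=w[245,215:335].max(1);bl=np.where(g>75)[0]+215;print("edges v245",bl[0],bl[-1])
print("foot c",c,"rel tcp x,z",(c-tcp[:2])@x,(c-tcp[:2])@y)
# cap top: far-back? use blob mid of cap at mid height 226
for z in(226,229,232):
    q=ray("wrist",(274.3,341.6),z,i)[:2]-tcp[:2];print(z,q@x,q@y)
S=cv2.imread("pics/s5.png");print(S[180:204,288].max(1).tolist());print([S[180,u].max() for u in range(270,306)])
for p in ((c+18*np.array([-.44,.9])),):print(proj("side",(*p,155.5)),proj("side",(*c,155.5)))
```

```text
[(262, 229), (265, 228), (268, 228), (271, 227), (274, 227), (277, 227), (280, 227), (283, 227), (286, 228), (289, 230)]
edges v245 218 334
foot c [497.66718801 292.38913534] rel tcp x,z -0.61773221270099 -4.39903867231912
226 -1.3593921247591592 -3.860664393098782
229 -1.341469287162443 -1.474507812619958
232 -1.3235464495657767 0.9116487678588934
[132, 130, 131, 131, 130, 130, 129, 130, 129, 129, 128, 131, 125, 100, 87, 89, 84, 116, 134, 107, 87, 87, 86, 88]
[np.uint8(144), np.uint8(145), np.uint8(143), np.uint8(144), np.uint8(145), np.uint8(141), np.uint8(120), np.uint8(89), np.uint8(78), np.uint8(66), np.uint8(83), np.uint8(104), np.uint8(103), np.uint8(104), np.uint8(106), np.uint8(109), np.uint8(119), np.uint8(124), np.uint8(132), np.uint8(138), np.uint8(143), np.uint8(150), np.uint8(130), np.uint8(99), np.uint8(79), np.uint8(61), np.uint8(80), np.uint8(114), np.uint8(143), np.uint8(142), np.uint8(142), np.uint8(141), np.uint8(140), np.uint8(142), np.uint8(140), np.uint8(140)]
[286.94997392 193.41892988] [287.2742065  190.09709693]
```

Run:
```python
from h import *
row((493.6,302,150),28.7);row((493.6,302,131),28.7)
```

```text
t 12.35 pos [496.1 296.5 204. ] F [ 0.3  0.1 -0.5] w 33.7
xyz [ 0.4 54.   6. ] twist [ 0.1 -0.2  0.1]
t 12.35 pos [496.1 296.5 204. ] F [ 0.3  0.1 -0.5] w 33.7
xyz [ 0.3 73.   6.1] twist [ 0.1 -0.2  0.1]
```

Request:
servo_tool(
  moves=[
    {"xyz": [0.4,10,6],"twist": [0.1,0,0.1]},
    {"xyz": [0.4,25,6],"twist": [0.1,0,0.1]},
    {"xyz": [0.4,40,6],"twist": [0.1,0,0.1]},
    {"xyz": [0.4,50,6],"twist": [0.1,0,0.1]},
    {"xyz": [0.4,57,6],"twist": [0.1,0,0.1]},
    {"xyz": [0.3,61,6],"twist": [0.1,0,0.1]},
    {"xyz": [0.3,65,6],"twist": [0.1,0,0.1]},
    {"xyz": [0.3,69,6],"twist": [0.1,0,0.1]},
    {"xyz": [0.3,73,6],"twist": [0.1,0,0.1]},
    {"xyz": [0.3,73,6],"twist": [0.1,0,0.1]},
    {"xyz": [0.3,73,6],"twist": [0.1,0,0.1]},
  ],
)

```text
t: 13.45
position: [493.6, 302.0, 131.2]
orientation: [-1.535, -0.39, 0.391]
ft_force: [0.7, 0.4, -0.7]
grip_width: 33.3
```

Run:
```python
from h import *
row((493.6,302,121),28.7)
w=robot.camera("wrist");s=robot.camera("side")[120:270,225:345]
cv2.imwrite("pics/w6.png",np.hstack([w[60:420,120:440],cv2.resize(s,(400,500),interpolation=cv2.INTER_CUBIC)[140:500]]))
```

```text
t 13.45 pos [493.6 302.  131.2] F [ 0.7  0.4 -0.7] w 33.3
xyz [-0.  10.2  0. ] twist [-0.  -0.2 -0. ]
```

View pics/w6.png

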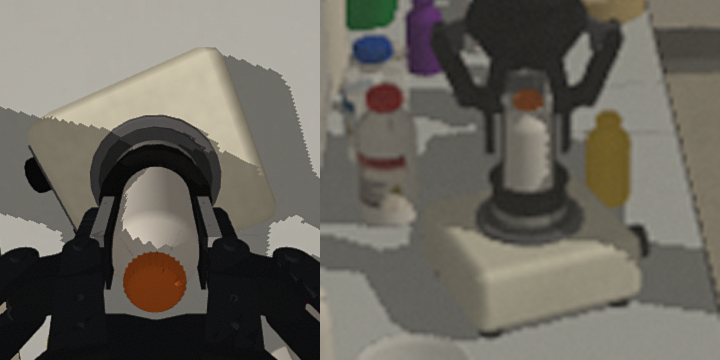

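The foot is inside the cup mouth, central, with no contact force. I'll press gently.

Request:
servo_tool(
  moves=[
    {"xyz": [0,1,0],"twist": [0,0,0]},
    {"xyz": [0,2,0],"twist": [0,0,0]},
    {"xyz": [0,3,0],"twist": [0,0,0]},
    {"xyz": [0,4,0],"twist": [0,0,0]},
    {"xyz": [0,5,0],"twist": [0,0,0]},
    {"xyz": [0,5,0],"twist": [0,0,0]},
    {"xyz": [0,5,0],"twist": [0,0,0]},
  ],
)

```text
t: 14.25
position: [493.9, 302.1, 126.8]
orientation: [-1.534, -0.391, 0.39]
ft_force: [-1.4, 0.1, 3.7]
grip_width: 33.4
```

Force gives 2.7 mm and TCP height gives 2.6 mm of cup depth, so they agree. About 5.4 mm to go.

Request:
servo_tool(
  moves=[
    {"xyz": [0,1,0],"twist": [0,0,0]},
    {"xyz": [0,2,0],"twist": [0,0,0]},
    {"xyz": [0,3,0],"twist": [0,0,0]},
    {"xyz": [0,4,0],"twist": [0,0,0]},
    {"xyz": [0,5,0],"twist": [0,0,0]},
    {"xyz": [0,5.5,0],"twist": [0,0,0]},
    {"xyz": [0,5.5,0],"twist": [0,0,0]},
    {"xyz": [0,5.5,0],"twist": [0,0,0]},
  ],
)

```text
t: 15.05
position: [493.9, 302.1, 121.7]
orientation: [-1.534, -0.391, 0.39]
ft_force: [-1.3, -0.4, 5.5]
grip_width: 33.3
```

Run:
```python
from h import *
row((493.6,302,121.4),28.7)
w=robot.camera("wrist");i=robot.camera_info("wrist");s=robot.camera("side")[120:270,225:345]
cv2.imwrite("pics/w7.png",np.hstack([w[60:420,120:440],cv2.resize(s,(400,500),interpolation=cv2.INTER_CUBIC)[140:500]]))
row((493.6,302,121.4),28.7)
```

```text
t 15.05 pos [493.9 302.1 121.7] F [-1.3 -0.4  5.5] w 33.3
xyz [-0.3  0.3  0. ] twist [-0.  -0.2  0.1]
t 15.15 pos [493.9 302.1 121.8] F [-0.5 -1.8  6.8] w 33.5
xyz [-0.3  0.4  0. ] twist [-0.  -0.2  0.1]
```

View pics/w7.png

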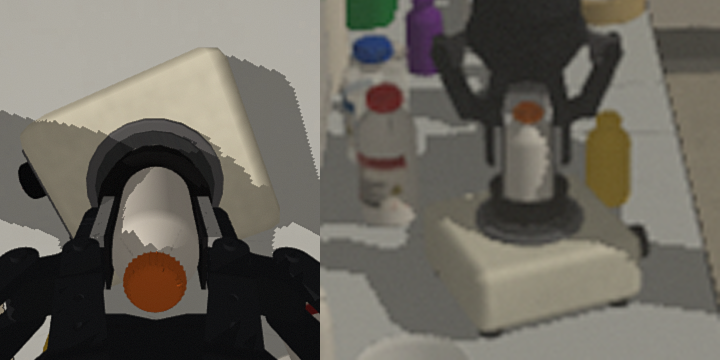

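The sleeve is no longer visible, and the cap hasn't moved in the wrist view, so nothing has slipped. Depth is about 7 to 7.7 mm. I'll add 0.4 mm and hold 3 s.

Request:
servo_tool(
  moves=[
    {"xyz": [0,0.7,0],"twist": [0,0,0]},
    {"xyz": [0,0.7,0],"twist": [0,0,0]},
    {"xyz": [0,0.7,0],"twist": [0,0,0]},
    {"xyz": [0,0.7,0],"twist": [0,0,0]},
    {"xyz": [0,0.7,0],"twist": [0,0,0]},
    {"xyz": [0,0.7,0],"twist": [0,0,0]},
    {"xyz": [0,0.7,0],"twist": [0,0,0]},
    {"xyz": [0,0.7,0],"twist": [0,0,0]},
    {"xyz": [0,0.7,0],"twist": [0,0,0]},
    {"xyz": [0,0.7,0],"twist": [0,0,0]},
    {"xyz": [0,0.7,0],"twist": [0,0,0]},
    {"xyz": [0,0.7,0],"twist": [0,0,0]},
    {"xyz": [0,0.7,0],"twist": [0,0,0]},
    {"xyz": [0,0.7,0],"twist": [0,0,0]},
    {"xyz": [0,0.7,0],"twist": [0,0,0]},
    {"xyz": [0,0.7,0],"twist": [0,0,0]},
    {"xyz": [0,0.7,0],"twist": [0,0,0]},
    {"xyz": [0,0.7,0],"twist": [0,0,0]},
    {"xyz": [0,0.7,0],"twist": [0,0,0]},
    {"xyz": [0,0.7,0],"twist": [0,0,0]},
  ],
)

```text
t: 17.15
position: [493.9, 302.1, 121.5]
orientation: [-1.534, -0.391, 0.39]
ft_force: [-2.5, -0.6, 6.2]
grip_width: 33.3
```

Run:
```python
from h import *
F=[]
for k in range(20):
    robot.camera("side");F.append(robot.read_state()["ft_force"][2])
w=robot.camera("wrist");s=robot.camera("side")
row((493.6,302,121.4),28.7);print("mean Fz",np.mean(F),np.std(F))
t=robot.camera("top");a=cv2.imread("pics/top0.png")
def blob(im,lo,hi,box):
    h=cv2.cvtColor(im,cv2.COLOR_BGR2HSV);m=cv2.inRange(h,lo,hi);x0,y0,x1,y1=box
    return np.argwhere(m[y0:y1,x0:x1]).mean(0)[::-1]+[x0,y0]
for im in(a,t):print(blob(im,(100,150,60),(120,255,255),(295,130,325,165)),blob(im,(170,150,60),(180,255,255),(260,160,290,190)))
h=cv2.cvtColor(w,cv2.COLOR_BGR2HSV);m=cv2.inRange(h,(5,150,90),(20,255,255));print("cap",np.argwhere(m).mean(0)[::-1])
```

```text
t 18.25 pos [493.9 302.1 121.5] F [-1.6 -0.2  6.1] w 33.5
xyz [-0.3  0.1  0. ] twist [-0.  -0.2  0.1]
mean Fz 6.051607017213109 0.4719389848308138
[309.96527778 142.90277778] [274.61538462 171.76923077]
[309.94482759 142.86206897] [274.16129032 171.80645161]
cap [274.35704653 341.67430883]
```

```bash
python3 -c "
from rig import robot
robot.job_done();s=robot.read_state();print(s['t'],s['position'],s['ft_force'])"
```

```text
the job is handed in; nothing more can be done
the job is handed in; nothing more can be done
```

The job is handed in, with the bottle still gripped and pressed into the mixer cup; no verdict came back.

- **Ejection:** I pushed the slide until the force rose to about 17 N with no further motion, so it was at its hard stop. The bottle ended upright on the tray at about y = 59 mm. The slide sprang back when I let go.
- **Pressing:** I gripped the bottle, set it in the cup and held it pressed for over 3 s, until about 18 s on the clock. The sleeve had disappeared into the collar in the side view.

**Last checks**
- **Depth:** the two estimates disagreed slightly, at about 7.9 mm from the TCP height and about 6.6 mm from the mean force. Both are inside 5.5 to 10.5 mm.
- **Grip:** the bottle had not slipped, since the cap stayed at the same place in the wrist view. The finger opening read 33.5 mm rather than the bottle's 36 mm, possibly because the pads sit partly on the shoulder, but it held.
- **Bystanders:** the red-cap and reagent bottles had not moved, within 0.5 pixel. I did not measure the beaker and petri dish again, though the arm stayed away from them.

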